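# Shut and lock the hatch of a wooden collection box

### The job

Slide the lid of the clamped collection box fully shut, then press the sprung metal stud on it all the way in and give it a quarter turn clockwise (seen from above) until it locks and stays half down when let go. Leave the coin box, mallet and glue bottle around it where they are.

Things in the scene. Friction and masses are not known exactly. Their poses are not given: they have to be found in the camera images.
- box: pine box 190 (x) x 140 (y) x 98 mm high, held on the bench between two dark battens (18 wide, 22 high) along its sides; fixed. Origin: centre of its underside; x along its length to the end wall where the lid stops, z up. The lid slides out over its -x end. Lid's top 92 mm above the bench; side walls with lips (|y| = 53 to 70) and end wall (x = 85 to 95) stand 6 mm above it
- lid (a joint): how far the plywood lid (178 x 116 x 10 mm) is open, m: 0 = fully shut against its stop, at most 0.090. It opens along the box's -x and is shut by pushing it along +x; it slides stiffly (about 3 N) and stays where it is left
- lid_bar (a point): centre of the top of the dark wooden push bar on the lid: bar 12 mm thick along the box's x, 64 mm along y, standing 20 mm above the lid's top, 105 mm from the stud's axis towards the box's -x end. The lid reaches 19 mm beyond the bar on the -x side
- stud_in (a joint): how far the stud is pressed in, m: 0 = out, 0.013 = fully in. Spring: 3 N when out, 10 N fully in. Only with the lid shut to 1.5 mm does its cross pin meet the slot in the box's steel rail; else it stops after 1.5 mm. It turns only when pressed in at least 12 mm (else 0.13 rad of play). Locked, it has sprung back to about 0.008 and stays there
- stud_turn (a joint): how far the stud is turned, rad: 0 = fin across the box (along y), growing clockwise seen from above, stop at 1.57 with the fin along the box's x. Let go beyond about 1.4 it springs up into its notch and is locked; let go earlier it is not
- stud_head (a point): centre of the top of the steel stud's upright fin, on its axis. Fin 10 mm thick, 34 long, 20 high, on a round flange 40 across whose upper face is 20 mm below this point; stud out: this point is 37.5 mm above the lid's top. The stud rides on the lid; lid shut, it stands 35 mm from the box's centre towards +x, on the middle line. Axes turn with it: y along the fin, z up
- coin_box: loose finished pine coin box 100 x 100 x 95 mm with a dark slot on top, beside the collection box; origin at the centre of its underside
- mallet: loose wooden mallet lying beside the collection box: head 60 x 100 x 55 mm, handle 24 mm thick and 170 mm long along its -x; origin on the bench where the handle meets the head
- glue: loose white glue bottle 60 mm across and 140 mm high, standing beyond the box's end wall; origin at the centre of its underside

How it is judged (in metres and radians):
On the way, in this order (a step that is already met when the one before it is completed fails the run):
1. the lid is fully shut, the stud still out (value of joint lid below 0.0025 m and value of joint stud_in below 0.004 m), for 0.1 s.
2. the stud is pressed in through lid and rail (value of joint lid below 0.0025 m and value of joint stud_in above 0.0105 m), for 0.05 s.
At the end, for the whole second after the job is handed in: The lid is shut to within 2.5 mm, the stud is turned by more than 1.3 rad (75 degrees) and rests sprung back into its notch, 6 to 9.7 mm in; coin box, mallet and glue bottle are within 30 mm of where they stood (value of joint lid below 0.0025 m and value of joint stud_turn above 1.3 rad and value of joint stud_in between 0.006 and 0.0097 m and velocity of joint stud_turn below 0.2 rad/s and distance of each of coin_box, mallet, glue from where it was at the start of the episode below 0.03 m); the robot touches nothing.
It fails at once if the coin box, mallet or glue bottle is pushed away or knocked over (distance of any of coin_box, mallet, glue from where it was at the start of the episode above 0.03 m or angle between any of coin_box, glue's own z axis and vertical above 0.5 rad).
It also fails if it takes over 53 s, if anything falls off the work surface, if the arm or the gripper's body presses on something with over 40 N, if the wrist force passes 120 N, or if a joint passes its speed limit or range.

### The arm

A 6-joint arm with a two-finger parallel gripper is mounted at the origin on the work surface. World frame = base frame: x ahead of the robot, y to its left, z up, the work surface at z = 0. Lengths are in m, angles in degrees, forces in N, time in s.
With the tool pointing down it reaches from about 0.4 to 0.825 m from the base axis. Payload 7 kg.
Tool frame: the origin (TCP) lies at the very end of the fingers, on their centre line; the grasp point (between the pads) lies 19 mm behind it; z points along the fingers, y is the line along which they close (so a half turn about z gives the same grasp; the last joint's range is limited). The gripper opens to 88 mm and grips with 3 to 60 N. Pads are 19 mm wide; open, the fingers measure 130 mm over their backs; the gripper's body (78 mm by 193 mm) begins 47 mm behind the grasp point.
Start: joints at [93.054, 20.546, 0.682, 0, -70.136, -16.507], TCP at [0.157, 0.656, 0.227] pointing down, gripper open.
Joint ranges: [-176.03, 176.03], [-82.01, 121.73], [-58.28, 71.71], [-173.87, 95.51], [-174.79, -0.11], [-173.66, 173.66]. Speed limits (degrees/s): [136.94, 136.94, 172.46, 180, 180, 180].

### API

Orientations are given as [roll, pitch, yaw] about the fixed x, y, z axes, in that order (R = Rz(yaw) Ry(pitch) Rx(roll)).
In Python, from plant import get_state, imaging, r, finder gives the robot as it stands.
- The arm moves only by the shell command python3 -m handwheel 'ROWS' [FORCE]. ROWS is JSON, a list of rows, each a list of 5 numbers: the closure, from 0 (fully open) to 1 (shut), then the shift along the world's x, y, z in cm, then the turn about the world's z in degrees. A call has 1 to 8 rows; each row is the pose to reach, as a shift and turn from the pose commanded when the call began; what a row does not reach only later rows make up. A row lasts 1/8 s, in which the tool goes at most 62.5 mm and 10.7 degrees, less where a joint would pass 70% of its speed; a pose out of reach is approached as far as the arm can. A call with a gripper value outside its range is refused whole. The fingers move at their own pace and stop on an object; FORCE is the grip in N (left out, the last holds). Time passes only in rows, so rows that repeat a pose let the fingers close. It gives the time, the measured TCP pose, the force, the opening and the grip force at its end, in the units of the state.
- get_state(): the state, without advancing time (a new reading comes with each control period).
- imaging.capture(name): name is "scene" or "top" or "wrist"; returns (picture, depth): 384x512x3 uint8, red, green, blue; 384x512 float32, m along the optical axis (not along the pixel's ray), 0 where there is no reading.
- imaging.get_calibration(name): a dict with "fx", "fy", "cx", "cy" (pixels), "rvec" (rotation vector, rad) and "tvec" (3), from world to camera coordinates, as OpenCV has them; the wrist camera has in their place "hand_eye" (4x4, takes a point from camera to tool coordinates, whose origin is the TCP and whose axes are the flange's). Camera axes: x right, y down, z forward; pixel columns grow to the right and rows downward; lengths in m; the calibration is good to about 2 mm. A picture is of the moment at which its call begins: read the wrist's pose just before it. get_calibration takes no time and is no camera call.
- r.close_job(): hands the job in; it is judged then, once.
Trained networks look in the newest picture that a camera, given by its name, has taken for a name from the list of things; names that differ only in an ending like _2 or _b are one class to them, and where a whole thing is asked for, a point or a joint stands for the part that bears it (a point fixed in the world has none). Each returns a list of dicts, best first, with "p" (0 to 1); they miss things now and then, are a little off and sometimes report something else, mostly with a low value. They report only what shows in the picture. A call takes as long as a camera call.
- finder.cut_out(camera, query): "region" (384x512 bool, what is visible of it) and "pixel" ([column, row] in pixels, amid what is visible of it).
The state is a dict: "time_s": time; "joints": joint angles; "qd": joint speeds; "joint_torque": joint torques, N m; "tcp_pos": TCP position; "eef_rot": TCP orientation; "contact_force": force on the tool from outside, world axes, zero at the start; "moment": the same for the moment, N m; "gripper_width": finger opening in m; "gripper_force": force on a finger pad.
Only numpy, scipy, OpenCV 4.12 (cv2) and the standard library are available. Lean on these libraries where they do the work, as an engineer would, in place of code of your own. Each camera call takes 0.05 s, during which the arm holds its last target. There are 200 camera calls.

## Working session

There is one attempt and no reset: what is moved stays moved. The work goes in short steps, Python scripts to look and compute and a shell command to move; the robot and the scene stay as the last step left them, time stands still between calls to the robot, and variables do not carry over. Pictures are saved under pics/ and viewed, at most 10 in all, crops included, and the job is handed in when it is done.

```bash
mkdir -p pics; cat > h.py <<'E'
import numpy as np, cv2
from plant import get_state, imaging, r, finder
def cloud(cam,depth):
    c=imaging.get_calibration(cam); v,u=np.indices(depth.shape)
    P=np.stack([(u-c['cx'])/c['fx']*depth,(v-c['cy'])/c['fy']*depth,depth],-1)
    R,_=cv2.Rodrigues(np.array(c['rvec'],float)); return (P-np.array(c['tvec']).ravel())@R
E
python3 - <<'E'
from h import *
s=get_state(); print({k:np.round(v,3) for k,v in s.items()})
ims=[]
for cam in ['top','scene']:
    p,d=imaging.capture(cam); X=cloud(cam,d); np.savez(cam+'0.npz',p=p,d=d,X=X)
    for q in ['box','lid','lid_bar','stud_head','coin_box','mallet','glue']:
        o=finder.cut_out(cam,q)[:2]
        for e in o:
            m=e['region']&(d>0); Y=X[m]
            if len(Y): print(cam,q,round(e['p'],2),np.round(e['pixel']),m.sum(),np.round(np.median(Y,0),3),np.round(Y.min(0),3),np.round(Y.max(0),3))
    ims.append(p); cv2.imwrite(f'pics/{cam}0.png',cv2.resize(p[...,::-1],(768,576)))
E
```

```text
{'time_s': np.float64(0.0), 'joints': array([ 9.3054e+01,  2.0591e+01,  6.3400e-01, -2.0000e-02, -7.0135e+01,
       -1.6506e+01]), 'qd': array([-0.02 ,  0.029,  0.04 , -0.087, -0.002, -0.025]), 'joint_torque': array([ 2.0000e-03, -5.8272e+01,  2.9305e+01,  6.9970e+00,  7.0000e-03,
       -0.0000e+00]), 'tcp_pos': array([0.157, 0.656, 0.226]), 'eef_rot': array([ 1.79906e+02, -8.00000e-03, -1.34580e+01]), 'contact_force': array([0.703, 0.318, 0.945]), 'moment': array([-0.019,  0.014, -0.03 ]), 'gripper_force': np.float64(0.0), 'gripper_width': np.float64(0.088)}
top box 0.66 [254. 226.] 6332 [0.579 0.043 0.09 ] [ 0.448 -0.053 -0.003] [0.703 0.143 0.131]
top lid 0.57 [259. 241.] 3487 [0.546 0.036 0.09 ] [ 0.453 -0.033  0.   ] [0.646 0.102 0.131]
top lid_bar 0.67 [254. 228.] 6296 [0.579 0.043 0.09 ] [ 0.453 -0.05  -0.005] [0.701 0.146 0.131]
top lid_bar 0.63 [259. 241.] 3536 [0.544 0.036 0.09 ] [ 0.445 -0.039 -0.005] [0.659 0.102 0.131]
top stud_head 0.48 [253. 219.] 226 [0.587 0.045 0.109] [0.57  0.027 0.092] [0.608 0.064 0.131]
top coin_box 0.84 [331. 197.] 2065 [ 0.657 -0.142  0.093]
[... 309 characters left out ...]
] [0.735 0.144 0.142]
scene lid 0.65 [280. 161.] 1949 [0.554 0.039 0.094] [ 0.383 -0.102 -0.002] [0.646 0.099 0.134]
scene lid_bar 0.96 [280. 160.] 1916 [0.554 0.04  0.094] [ 0.451 -0.036  0.067] [0.647 0.098 0.134]
scene stud_head 0.66 [270. 166.] 130 [0.594 0.045 0.118] [0.583 0.026 0.108] [0.606 0.061 0.134]
scene coin_box 0.62 [208. 150.] 1638 [ 0.675 -0.117  0.094] [ 0.576 -0.205 -0.002] [ 0.722 -0.089  0.101]
scene coin_box 0.39 [269. 164.] 156 [0.594 0.045 0.115] [0.563 0.005 0.09 ] [0.609 0.061 0.134]
scene mallet 0.96 [317. 242.] 1580 [0.631 0.246 0.053] [0.414 0.188 0.   ] [0.673 0.308 0.061]
scene glue 0.9 [248. 233.] 775 [0.752 0.147 0.091] [0.716 0.095 0.   ] [0.773 0.164 0.145]
```

View pics/top0.png

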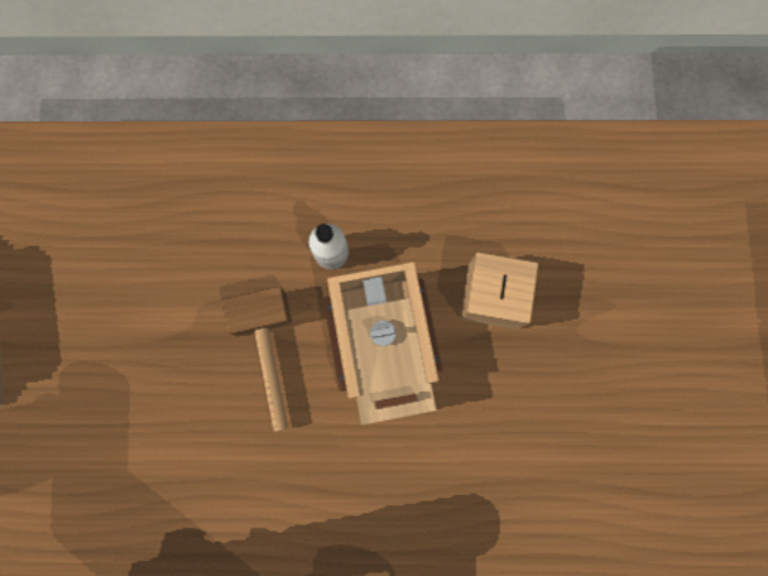

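```bash
python3 - <<'E'
from h import *
X=np.concatenate([np.load(c+'0.npz')['X'].reshape(-1,3) for c in ['top','scene']]); X=X[np.isfinite(X).all(1)]
roi=(X[:,0]>.42)&(X[:,0]<.74)&(X[:,1]>-.08)&(X[:,1]<.16)
def rep(n,lo,hi,extra=True):
    Y=X[roi&extra&(X[:,2]>lo)&(X[:,2]<hi)]; b=cv2.minAreaRect(Y[:,:2].astype(np.float32)*1000)
    print(n,len(Y),np.round(np.median(Y,0),4),np.round(Y.mean(0),4),b)
rep('stud',.122,.14)
for c in ['top','scene']:
    Z=np.load(c+'0.npz')['X'].reshape(-1,3); 
    g=(Z[:,0]>.56)&(Z[:,0]<.62)&(Z[:,1]>.01)&(Z[:,1]<.075)&(Z[:,2]>.123)&(Z[:,2]<.14);print(c,g.sum(),Z[g].mean(0))
    g=(Z[:,0]>.44)&(Z[:,0]<.54)&(Z[:,1]>-.04)&(Z[:,1]<.09)&(Z[:,2]>.105)&(Z[:,2]<.12);print(c,'bar',g.sum(),Z[g].mean(0))
    if g.sum()>5: print(cv2.minAreaRect(Z[g][:,:2].astype(np.float32)*1000))
    g=(Z[:,0]>.42)&(Z[:,0]<.72)&(Z[:,1]>-.08)&(Z[:,1]<.16)&(Z[:,2]>.086)&(Z[:,2]<.102);print(c,'top',cv2.minAreaRect(Z[g][:,:2].astype(np.float32)*1000))
    g&=Z[:,2]>.0955; print(cv2.minAreaRect(Z[g][:,:2].astype(np.float32)*1000),g.sum())
E
```

```text
stud 194 [0.5933 0.052  0.1297] [0.6369 0.0737 0.1307] ((661.570556640625, 90.6874771118164), (192.36988830566406, 34.93623733520508), 33.57114028930664)
top 68 [0.58936332 0.04470414 0.12760557]
top bar 154 [0.48649762 0.02477611 0.11012423]
((486.56695556640625, 24.49227523803711), (11.754355430603027, 63.62900161743164), 11.28593635559082)
top top ((597.5814208984375, 51.025733947753906), (277.8851318359375, 150.71792602539062), 11.143549919128418)
((612.8677978515625, 48.96931838989258), (245.18455505371094, 139.93118286132812), 11.085454940795898) 922
scene 59 [0.59129293 0.04320679 0.12944048]
scene bar 117 [0.48788611 0.02346297 0.1116357 ]
((487.69305419921875, 22.18634033203125), (15.55372142791748, 64.59828186035156), 10.472593307495117)
scene top ((598.7180786132812, 43.92893981933594), (283.2000427246094, 147.50634765625), 13.28242015838623)
((602.22412109375, 44.19791030883789), (268.7096862792969, 142.50352478027344), 11.411327362060547) 1017
```

The top view shows the open lid at about (380,360), with its bar at (397,399) and the stud at (383,333). The glue is at (328,245), the coin box at (500,290), and the mallet on the left. I'll fit the box frame to find how far the lid is open, and start the transit at the same time.

```bash
python3 - <<'E'
from h import *
a=np.deg2rad(11.1); e=np.array([np.cos(a),np.sin(a)]); n=np.array([-e[1],e[0]])
for c in ['top','scene']:
    Z=np.load(c+'0.npz')['X'].reshape(-1,3); Z=Z[(Z[:,2]>.0955)&(Z[:,2]<.102)&(Z[:,0]>.4)&(Z[:,0]<.74)&(Z[:,1]>-.08)&(Z[:,1]<.18)]
    o=np.array([.588,.044]); u=(Z[:,:2]-o)@e; w=(Z[:,:2]-o)@n
    for s in (1,-1):
        g=(s*w>.055)&(s*w<.075); print(c,s,g.sum(),np.percentile(u[g],[0,1,5,50,95,99,100]).round(4), np.percentile(w[g],[2,98]).round(4), 'slope',np.polyfit(u[g],w[g],1)[0].round(3))
    g=(abs(w)<.045)&(u>.05); print('end',g.sum(),np.percentile(u[g],[0,5,50,95,100]).round(4))
E
python3 -m handwheel '[[0,2,-4,0,-8],[0,4,-9,0,-16],[0,7,-14,0,-24],[0,10,-19,0,-32],[0,12,-24,0,-40],[0,15,-29,0,-48],[0,17,-33,0,-56],[0,17,-33,0,-65]]' 25
```

```text
top 1 394 [-0.085  -0.0837 -0.0772  0.0106  0.1468  0.1531  0.1594] [0.0554 0.0699] slope 0.003
top -1 316 [-0.0855 -0.0841 -0.0772  0.0076  0.093   0.1011  0.1038] [-0.0696 -0.0555] slope -0.003
end 113 [0.0938 0.0946 0.0996 0.1548 0.1621]
scene 1 290 [-0.0864 -0.0828 -0.073   0.0164  0.1005  0.1499  0.155 ] [0.0554 0.0683] slope 0.004
scene -1 339 [-0.1062 -0.0857 -0.0773  0.014   0.0963  0.1026  0.1044] [-0.0726 -0.0554] slope -0.002
end 120 [0.0512 0.0944 0.0996 0.1042 0.1051]
time_s: 1.8
tcp_pos: [0.3279, 0.324, 0.2271]
eef_rot: [-180.0, 0.0, -78.9]
contact_force: [0.7, 1.4, 0.4]
gripper_width: 0.0879
gripper_force: 0.0
```

```bash
python3 -m handwheel '[[0,3,-5,0,0],[0,5,-10,0,0],[0,8,-15,0,0],[0,11,-20,0,0],[0,13,-25,0,0],[0,15.9,-30,0,0],[0,15.9,-30,-4,0],[0,15.9,-30,-4,0]]'
python3 - <<'E'
from h import *
s=get_state(); p,d=imaging.capture('wrist'); c=imaging.get_calibration('wrist')
cv2.imwrite('pics/w1.png',p[...,::-1])
from scipy.spatial.transform import Rotation as R
H=np.array(c['hand_eye']); v,u=np.indices(d.shape)
P=np.stack([(u-c['cx'])/c['fx']*d,(v-c['cy'])/c['fy']*d,d],-1).reshape(-1,3)[d.ravel()>0]
W=(P@H[:3,:3].T+H[:3,3])@R.from_euler('xyz',s['eef_rot'],degrees=True).as_matrix().T+s['tcp_pos']
for n,lo,hi,x0,x1 in (('bar',.106,.118,.45,.53),('stud',.1245,.135,.56,.64)):
    g=(W[:,2]>lo)&(W[:,2]<hi)&(W[:,0]>x0)&(W[:,0]<x1)&(W[:,1]>-.03)&(W[:,1]<.09); print(n,g.sum(),W[g].mean(0).round(4),cv2.minAreaRect(W[g][:,:2].astype(np.float32)*1000) if g.sum()>4 else '')
E
```

```text
time_s: 2.8
tcp_pos: [0.4842, 0.025, 0.1844]
eef_rot: [179.7, -0.0, -78.6]
contact_force: [-0.3, 0.4, 0.2]
gripper_width: 0.0874
gripper_force: 0.0
bar 1084 [0.4856 0.0211 0.1125] ((485.07940673828125, 22.99755859375), (11.42883014678955, 64.24109649658203), 11.00018310546875)
stud 663 [0.5875 0.0415 0.1294] ((588.1824340820312, 42.437232971191406), (10.855027198791504, 33.68315505981445), 11.06734561920166)
```

View pics/w1.png

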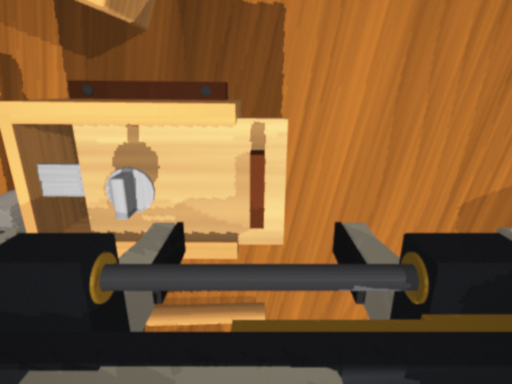

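The wrist view shows the bar at (257,188) and the stud at (128,192), with the fingers on either side of the bar. Their positions agree with the top and scene cameras. Next I go down and grip the bar.

```bash
python3 -m handwheel '[[0,0,0,-3,0],[0,0,0,-6,0],[0,0,0,-8,0],[0,0,0,-8.8,0],[0.5,0,0,-8.8,0],[1,0,0,-8.8,0],[1,0,0,-8.8,0],[1,0,0,-8.8,0]]' 25
```

```text
time_s: 3.85
tcp_pos: [0.4863, 0.0265, 0.099]
eef_rot: [-180.0, 0.0, -78.5]
contact_force: [0.6, -0.1, -0.4]
gripper_width: 0.0527
gripper_force: 0.0
```

```bash
python3 -m handwheel '[[1,0,0,0,0],[1,0,0,0,0],[1,0,0,0,0],[1,0,0,0,0],[1,0,0,0,0],[1,0,0,0,0],[1,0,0,0,0],[1,0,0,0,0]]' 25; python3 -m handwheel '[[1,0.5,0.1,0,0],[1,1,0.2,0,0],[1,1.5,0.3,0,0],[1,2,0.39,0,0],[1,2.5,0.49,0,0],[1,3,0.59,0,0],[1,3.5,0.68,0,0],[1,3.5,0.68,0,0]]'
```

```text
time_s: 4.85
tcp_pos: [0.4859, 0.0264, 0.0985]
eef_rot: [180.0, -0.0, -78.5]
contact_force: [-1.3, -1.3, 0.8]
gripper_width: 0.012
gripper_force: 25.0
time_s: 5.85
tcp_pos: [0.5219, 0.0334, 0.0985]
eef_rot: [-179.9, -0.0, -78.4]
contact_force: [2.0, -3.8, -1.7]
gripper_width: 0.0114
gripper_force: 25.0
```

```bash
python3 -m handwheel '[[1,0.2,0.04,0,0],[1,0.3,0.06,0,0],[1,0.4,0.08,0,0],[1,0.5,0.1,0,0],[1,0.5,0.1,0,0]]'
```

```text
time_s: 6.48
tcp_pos: [0.5261, 0.0342, 0.0985]
eef_rot: [180.0, -0.0, -78.5]
contact_force: [-2.3, -3.7, 1.3]
gripper_width: 0.0116
gripper_force: 25.0
```

```bash
python3 -m handwheel '[[1,0.1,0.02,0,0],[1,0.2,0.04,0,0],[1,0.2,0.04,0,0]]';python3 -m handwheel '[[1,0.1,0.02,0,0],[1,0.2,0.04,0,0],[1,0.2,0.04,0,0]]'
```

```text
time_s: 6.85
tcp_pos: [0.5276, 0.0345, 0.0985]
eef_rot: [179.9, -0.0, -78.5]
contact_force: [-4.3, -4.5, 2.8]
gripper_width: 0.012
gripper_force: 25.0
time_s: 7.22
tcp_pos: [0.5276, 0.0344, 0.0984]
eef_rot: [179.7, -0.0, -78.5]
contact_force: [-11.9, -2.8, 9.8]
gripper_width: 0.0116
gripper_force: 25.0
```

Travel of about 42 mm matches the estimate and the force is rising. One more small push to confirm the stop, then release and rise.

```bash
python3 -m handwheel '[[1,0.1,0.02,0,0],[1,0.2,0.04,0,0],[1,0.2,0.04,0,0]]'; python3 -m handwheel '[[1,-0.5,-0.1,0,0],[0.8,-0.5,-0.1,0,0],[0.6,-0.5,-0.1,0,0],[0.5,-0.5,-0.1,0,0],[0.5,-0.5,-0.1,0,0],[0.5,-0.5,-0.1,4,0],[0.5,-0.5,-0.1,8,0],[0.5,-0.5,-0.1,8,0]]' 
python3 - <<'E'
from h import *
s=get_state(); print(s['tcp_pos'],s['gripper_width']); p,d=imaging.capture('wrist'); c=imaging.get_calibration('wrist')
cv2.imwrite('pics/w2.png',p[...,::-1])
from scipy.spatial.transform import Rotation as R
H=np.array(c['hand_eye']); v,u=np.indices(d.shape)
P=np.stack([(u-c['cx'])/c['fx']*d,(v-c['cy'])/c['fy']*d,d],-1).reshape(-1,3)[d.ravel()>0]
W=(P@H[:3,:3].T+H[:3,3])@R.from_euler('xyz',s['eef_rot'],degrees=True).as_matrix().T+s['tcp_pos']
for n,lo,hi,x0,x1 in (('bar',.106,.118,.45,.57),('stud',.1245,.135,.58,.68)):
    g=(W[:,2]>lo)&(W[:,2]<hi)&(W[:,0]>x0)&(W[:,0]<x1)&(W[:,1]>-.03)&(W[:,1]<.09); print(n,g.sum(),W[g].mean(0).round(4),cv2.minAreaRect(W[g][:,:2].astype(np.float32)*1000) if g.sum()>4 else '')
E
```

```text
time_s: 7.6
tcp_pos: [0.5276, 0.0344, 0.0983]
eef_rot: [179.5, -0.0, -78.5]
contact_force: [-19.5, -1.8, 16.2]
gripper_width: 0.0117
gripper_force: 25.0
time_s: 8.6
tcp_pos: [0.5292, 0.0351, 0.1819]
eef_rot: [-179.6, 0.0, -78.4]
contact_force: [-0.5, 0.8, -1.2]
gripper_width: 0.0437
gripper_force: 0.0
[0.52915758 0.03512308 0.18188445] 0.04371989735510513
bar 1149 [0.5274 0.029  0.1125] ((526.7716674804688, 31.08292007446289), (11.896831512451172, 64.38641357421875), 11.337989807128906)
stud 672 [0.6291 0.0496 0.1293] ((629.6195678710938, 50.6629638671875), (10.361265182495117, 34.1363525390625), 10.837841987609863)
```

The lid is shut: the force built up with no movement, and the stud sits where it should. Now over the stud and gripping the fin with the tips just above the flange (z 0.1095).

```bash
python3 -m handwheel '[[0.5,5,0.9,0,0],[0.5,10.3,1.7,0,0],[0.5,10.3,1.7,0,0],[0.5,10.3,1.7,-4,0],[0.5,10.3,1.7,-6.6,0],[0.5,10.3,1.7,-6.6,0]]' 40; python3 -m handwheel '[[1,0,0,0,0],[1,0,0,0,0],[1,0,0,0,0],[1,0,0,0,0],[1,0,0,0,0],[1,0,0,0,0],[1,0,0,0,0],[1,0,0,0,0]]' 40
```

```text
time_s: 9.4
tcp_pos: [0.628, 0.0509, 0.1097]
eef_rot: [179.7, -0.0, -78.5]
contact_force: [-0.1, -0.1, 0.6]
gripper_width: 0.044
gripper_force: 0.0
time_s: 10.4
tcp_pos: [0.6299, 0.0514, 0.1125]
eef_rot: [180.0, 0.0, -78.5]
contact_force: [-2.6, 0.1, 2.1]
gripper_width: 0.0093
gripper_force: 40.0
```

```bash
python3 - <<'E'
from h import *
p,d=imaging.capture('wrist'); cv2.imwrite('pics/w3.png',p[...,::-1])
E
```

```text
(no output)
```

View pics/w3.png

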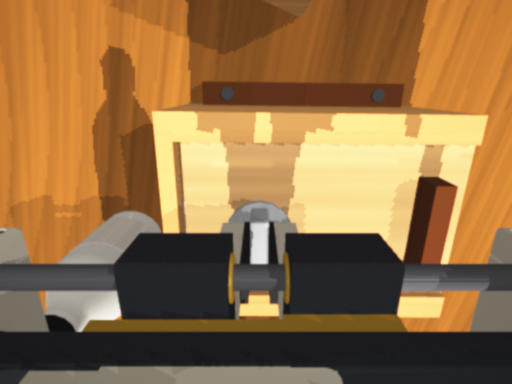

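The fin is gripped at (258,235), lying across the box as expected. Now press it in.

```bash
python3 -m handwheel '[[1,0,0,-0.3,0],[1,0,0,-0.6,0],[1,0,0,-0.9,0],[1,0,0,-1.2,0],[1,0,0,-1.4,0],[1,0,0,-1.4,0]]' 40
```

```text
time_s: 11.2
tcp_pos: [0.6312, 0.0516, 0.1001]
eef_rot: [-179.8, -0.0, -78.4]
contact_force: [-3.4, 0.8, 12.4]
gripper_width: 0.0094
gripper_force: 40.0
```

```bash
python3 -m handwheel '[[1,0,0,-0.1,0],[1,0,0,-0.2,0],[1,0,0,-0.3,0],[1,0,0,-0.3,0]]' 40
```

```text
time_s: 11.7
tcp_pos: [0.6313, 0.0516, 0.0997]
eef_rot: [-179.8, -0.0, -78.4]
contact_force: [-11.4, 1.9, 30.6]
gripper_width: 0.0095
gripper_force: 40.1
```

Bottomed out: 30 N with no further travel. Now the clockwise quarter turn.

```bash
python3 -m handwheel '[[1,0,0,0,-6],[1,0,0,0,-12],[1,0,0,0,-18],[1,0,0,0,-24],[1,0,0,0,-30],[1,0,0,0,-30]]' 40; python3 -c "
from h import *
s=get_state();print(s['moment'],s['contact_force'],s['eef_rot'],s['joints'])"
```

```text
time_s: 12.45
tcp_pos: [0.6315, 0.0517, 0.0997]
eef_rot: [-179.8, 0.1, -108.4]
contact_force: [-11.4, 2.1, 29.8]
gripper_width: 0.0095
gripper_force: 40.1
[ 0.57602803  4.03621483 -0.00460583] [-11.39789141   2.09938812  29.8238721 ] [-1.79758699e+02  8.47855639e-02 -1.08437567e+02] [ 22.35315392  22.50533455 -14.20523329   0.11693345 -53.05141023
 -40.86099357]
```

```bash
python3 -m handwheel '[[1,0,0,0,-8],[1,0,0,0,-16],[1,0,0,0,-24],[1,0,0,0,-32],[1,0,0,0,-40],[1,0,0,0,-48],[1,0,0,0,-54],[1,0,0,0,-54]]' 40; python3 -m handwheel '[[1,0,0,0,-3],[1,0,0,0,-5],[1,0,0,0,-6],[1,0,0,0,-6]]'; python3 -c "
from h import *
s=get_state();print(s['moment'],s['contact_force'],s['eef_rot'])"
```

```text
time_s: 13.45
tcp_pos: [0.6318, 0.0515, 0.0998]
eef_rot: [-179.9, 0.3, -162.4]
contact_force: [-9.4, 0.2, 28.8]
gripper_width: 0.01
gripper_force: 40.0
time_s: 13.95
tcp_pos: [0.6318, 0.0514, 0.0998]
eef_rot: [-179.9, 0.3, -168.4]
contact_force: [-9.5, 0.0, 28.6]
gripper_width: 0.0096
gripper_force: 40.0
[ 0.09144422  3.49825678 -0.03735047] [-9.45158142e+00  9.88037287e-03  2.86329320e+01] [-179.93300184    0.27209854 -168.35923573]
```

```bash
python3 -m handwheel '[[1,0,0,0,-1],[1,0,0,0,-2],[1,0,0,0,-2],[1,0,0,0.3,-2],[1,0,0,0.5,-2],[1,0,0,0.7,-2],[1,0,0,0.8,-2],[1,0,0,0.8,-2]]'; python3 -c "
from h import *
s=get_state();print(s['moment'],s['contact_force'],s['eef_rot'])"
```

```text
time_s: 14.95
tcp_pos: [0.6316, 0.0514, 0.1047]
eef_rot: [-180.0, 0.2, -170.4]
contact_force: [0.0, -0.9, 7.2]
gripper_width: 0.01
gripper_force: 40.2
[-0.34755952 -0.02855569  0.37993053] [ 1.48875490e-03 -8.97028387e-01  7.18435236e+00] [-1.79957931e+02  1.79116437e-01 -1.70359005e+02]
```

It rose 5 mm, so it is in its notch, with the turn stop felt. Release, rise and check.

```bash
python3 -m handwheel '[[0.8,0,0,0,0],[0.6,0,0,0,0],[0.6,0,0,0,0],[0.6,0,0,0,0],[0.6,0,0,3,0],[0.6,0,0,7,0],[0.6,0,0,12,0],[0.6,0,0,12,0]]'
python3 - <<'E'
from h import *
s=get_state(); print(s['tcp_pos'],s['gripper_width'],s['contact_force']); p,d=imaging.capture('wrist'); c=imaging.get_calibration('wrist')
cv2.imwrite('pics/w4.png',p[...,::-1])
from scipy.spatial.transform import Rotation as R
H=np.array(c['hand_eye']); v,u=np.indices(d.shape)
P=np.stack([(u-c['cx'])/c['fx']*d,(v-c['cy'])/c['fy']*d,d],-1).reshape(-1,3)[d.ravel()>0]
W=(P@H[:3,:3].T+H[:3,3])@R.from_euler('xyz',s['eef_rot'],degrees=True).as_matrix().T+s['tcp_pos']
for n,lo,hi,x0,x1 in (('bar',.106,.118,.45,.57),('stud',.114,.135,.59,.67)):
    g=(W[:,2]>lo)&(W[:,2]<hi)&(W[:,0]>x0)&(W[:,0]<x1)&(W[:,1]>-.03)&(W[:,1]<.09); print(n,g.sum(),np.median(W[g],0).round(4),cv2.minAreaRect(W[g][:,:2].astype(np.float32)*1000) if g.sum()>4 else '')
E
```

```text
time_s: 15.95
tcp_pos: [0.6324, 0.0519, 0.2284]
eef_rot: [180.0, 0.5, -170.4]
contact_force: [0.2, 0.4, -0.6]
gripper_width: 0.035
gripper_force: 0.0
[0.63237812 0.05190043 0.2284237 ] 0.03499436719398593 [ 0.18339111  0.40084244 -0.63418218]
bar 1176 [0.5278 0.0309 0.1126] ((527.7823486328125, 30.900238037109375), (12.131107330322266, 63.9227294921875), 10.818977355957031)
stud 393 [0.6291 0.0505 0.1221] ((630.73828125, 50.55326843261719), (34.210880279541016, 9.448904037475586), 9.624361038208008)
```

View pics/w4.png

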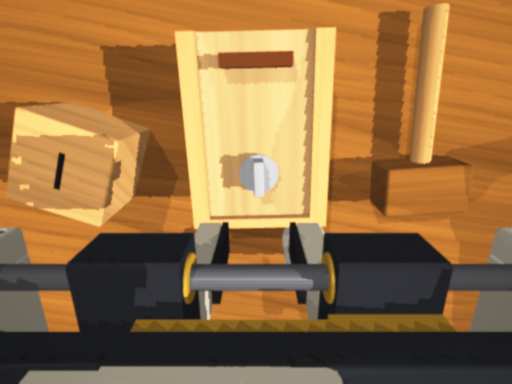

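The wrist view shows the lid shut, with the bar at (256,59). The fin at (259,177) lies along the box, with its top at z 0.122, so the stud is about 7.5 mm in and locked. The coin box and mallet look undisturbed. Handing in.

```bash
python3 -c "
from h import *
print(r.close_job())"
```

```text
the job is handed in; nothing more can be done
None
```

The lid is shut and the stud pressed in, turned a quarter clockwise and locked at about 7.5 mm in; the job is handed in, but no verdict came back, and I saw the coin box and mallet undisturbed but did not check the glue bottle again at the end.

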